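Put a mended egg cup in the curing oven

TASK

The glue on the mended porcelain egg cup needs to cure: pull the curing oven's door all the way down, stand the egg cup upright and centred on top of the narrow post inside, and push the door fully shut again. The door has no catch and swings freely, so guide it both ways and never let it fall or slam. Leave the other things on the bench where they are.

Things in the scene. Friction and masses are not known exactly. Their poses are not given: they have to be found in the camera images.
- oven: Small bench-top curing oven, fixed, white with a steel sill, 270 mm wide. Origin on the bench (z = 0) under the middle of the hinge line; x points from the hinge line into the oven (its front looks to its own -x), y along the hinge line, z up. Its front is a door that leans back 45 degrees when shut; it has no other roof, so with the door down its inside is open to above.
- oven_floor (a point): Middle of the oven's floor, 20 mm above the bench, axes as oven. In the oven's frame: front sill 66 mm high at x = 0 to 10 mm; side cheeks with inner faces at y = +-123 mm, 12 mm thick, sloped tops following the shut door; back wall at x = 118 to 130 mm, 110 mm high, open above; behind it a blower housing to x = 190 mm, 110 mm high with a 12 mm high knob on top.
- oven_door (a joint): Door angle, rad: 0 = fully shut (leaning back 45 degrees, resting by its weight), 0.785 = upright, 2.356 = fully down (level, 70 mm above the bench, out in front of the oven, on its stop). No latch or spring, slight friction, about 0.4 kg: it falls to either side of upright. Panel 270 mm wide, 170 mm long from the hinge, 8 mm thick, clear window in a steel frame.
- door_hinge (a point): Middle of the door's hinge line (fixed on the oven, 70 mm above the bench). Its axes are those of oven.
- door_bar (a point): Centre of the door's handle: a dark round bar, 12 x 120 mm, parallel to the hinge, on two arms at its ends, beyond the panel's free edge in its plane: 210 mm from the hinge line, 40 mm past the panel. It can be pinched from above at every door angle and turns between the pads; merely straddled it drops out when the door nears level. Its z axis points from hinge to bar.
- egg_cup: The mended egg cup: plain white porcelain, loose, upright, 55 mm high, about 60 g; round foot 36 mm across, thin stem, then a hollow cup, a straight 44 mm across from 32 to 55 mm height. Origin at the centre of the underside of the foot, z up. Any grasp yaw will do. It starts in one of three places on the right of the bench, shared with a low bowl and a narrow-necked vase.
- cup_foot (a point): Centre of the underside of the egg cup's foot (same as the origin of egg_cup).
- post_top (a point): Centre of the flat top of the narrow post: a fixed round terracotta prop on the oven's floor, 33 mm high, top disc 32 mm across, top 53 mm above the bench. It stands about 80 mm behind the hinge line and about 50 mm to one side or the other of the oven's middle.
- low_block: The other prop in the oven, not to be used: a fixed square terracotta block 45 x 45 x 14 mm, on the other side of the oven's middle. Origin at the centre of its underside.
- small_bowl: Bystander: low white bowl, 56 mm across, 26 mm high. Origin at the centre of its underside.
- bud_vase: Bystander: white vase with a narrow neck, 48 mm across, 80 mm high. Origin at the centre of its underside.
- squeeze_bottle: Bystander: white squeeze bottle with a pointed nozzle, 50 mm across, 128 mm high. Origin at the centre of its underside.
- spatula: Bystander: spatula lying flat, 170 mm long.
- cork_jar: Bystander: small corked glass jar, 40 mm across, 50 mm high. Origin at the centre of its underside.
Mind the look-alikes: they are no part of the job. Leave any yellow look-alike of the egg_cup alone.

How it is judged:
By the outcome, as a careful person would: the job done as asked, in the order asked, and still so for the second after the job is handed in, with the robot touching nothing.
It also fails if it takes over 72 s, if anything falls off the work surface, if the arm or the gripper's body presses on something with over 40 N, if the wrist force passes 120 N, or if a joint passes its speed limit or range.

ROBOT

A 6-joint arm with a two-finger parallel gripper is mounted at the origin on the work surface. World frame = base frame: x ahead of the robot, y to its left, z up, the work surface at z = 0. Lengths are in m, angles in degrees, forces in N, time in s.
With the tool pointing down it reaches from about 0.35 to 0.975 m from the base axis. Payload 4.9 kg.
Tool frame: the origin (TCP) lies on the front face of the gripper's body, between the roots of the fingers; the fingertips stand 73 mm ahead of it and the grasp point (between the pads) lies 54 mm ahead of it (robot.tip_extent is the z of the fingertips in the tool frame, in m); z points along the fingers, y is the line along which they close (so a half turn about z gives the same grasp; the last joint's range is limited). The gripper opens to 85 mm and grips with 20 to 120 N. Pads are 22 mm wide; open, the fingers measure 114 mm over their backs; the gripper's body (76 mm by 85 mm) begins 54 mm behind the grasp point. The pads swing forward as they close: fully open they stand 13 mm farther back than shut.
Start: joints at [68.239, 3.019, 92.412, -0, 84.569, -6.818], TCP at [0.161, 0.604, 0.304] pointing down, gripper open.
Joint ranges: [-172.51, 172.51], [-57.92, 126.97], [3.15, 148.05], [-58.71, 238.71], [5.1, 150.11], [-179.66, 179.66]. Speed limits (degrees/s): [147.25, 147.25, 180, 180, 180, 180].

INTERFACE

Orientations are given as a 3x3 rotation matrix whose columns are the frame's x, y, z axes.
In Python, from cell import robot gives the robot as it stands. The module is installed in compiled form; this text tells all that it offers.
- The arm moves only by the shell command python3 -m handwheel 'ROWS' [OPENING]. ROWS is JSON, a list of rows, each an object with "dp": the shift along the tool's x, y, z in units of 300 mm (1.0 is 300 mm), a list of three; "dr": the turn, a rotation vector about the tool's x, y, z in units of 360 degrees (1.0 is 360 degrees), a list of three. A call has 1 to 10 rows; each row shifts and turns the commanded pose from where the row before left it, along the tool's axes as they then stand; what a row does not reach is not made up. A row lasts 1/8 s, in which the tool goes at most 62.5 mm and 10.7 degrees, less where a joint would pass 70% of its speed; a pose out of reach is approached as far as the arm can. A call with a number of a shift or a turn outside -1 to 1 is refused whole. A call with a gripper value outside its range is refused whole. OPENING is the closure, from 0 (fully open) to 1 (shut), set as the call begins (- or left out, the last holds). The fingers move at their own pace and stop on an object; the grip force is fixed at half the most. Time passes only in rows, so rows that do not move let the fingers close. It gives the time, the measured TCP pose, the force, the opening and the grip force at its end, in the units of the state.
- robot.get_obs(): the state, without advancing time (a new reading comes with each control period).
- robot.snapshot(name): name is "scene" or "top" or "wrist"; returns (picture, depth): 384x512x3 uint8, red, green, blue; 384x512 float32, m along the optical axis (not along the pixel's ray), 0 where there is no reading.
- robot.camera_params(name): a dict with "fx", "fy", "cx", "cy" (pixels), "k1" (the pictures are not rectified: a ray, as slopes to the right and down, at radius r is drawn at 1 + k1 r^2 times it, then the intrinsics apply), "eye" and "orientation" of the camera in the world. Camera axes: x right, y down, z forward; pixel columns grow to the right and rows downward; lengths in m; the calibration is good to about 2 mm. A picture is of the moment at which its call begins: read the wrist's pose just before it. camera_params takes no time and is no camera call; for the wrist camera it gives the pose at the moment of the call.
- robot.close_job(): hands the job in; it is judged then, once.
Trained networks look in the newest picture that a camera, given by its name, has taken for a name from the list of things; names that differ only in an ending like _2 or _b are one class to them, and where a whole thing is asked for, a point or a joint stands for the part that bears it (a point fixed in the world has none). Each returns a list of dicts, best first, with "conf" (0 to 1); they miss things now and then, are a little off and sometimes report something else, mostly with a low value. They report only what shows in the picture. A call takes as long as a camera call. They do not tell look-alikes from the thing itself.
- robot.regions_of(camera, query): "pixels" (384x512 bool, what is visible of it).
- robot.landmark_of(camera, query): "centre" ([x, y, z] in m, in world coordinates, good to about 4 mm: a listed point, or the origin of a listed thing).
The state is a dict: "time_s": time; "joint_positions": joint angles; "joint_vel": joint speeds; "tau": joint torques, N m; "position": TCP position; "tool_rot": TCP orientation; "ft_force": force on the tool from outside, world axes, zero at the start; "moment": the same for the moment, N m; "opening": finger opening in m; "grasp_force": force on a finger pad.
Only numpy, scipy, OpenCV 4.12 (cv2) and the standard library are available. Lean on these libraries where they do the work, as an engineer would, in place of code of your own. Each camera call takes 0.05 s, during which the arm holds its last target. There are 200 camera calls.

## Working session

There is one attempt and no reset: what is moved stays moved. The work goes in short steps, Python scripts to look and compute and a shell command to move; the robot and the scene stay as the last step left them, time stands still between calls to the robot, and variables do not carry over. Pictures are saved under pics/ and viewed, at most 10 in all, crops included, and the job is handed in when it is done.

```bash
mkdir -p pics; cat > h.py <<'E'
import numpy as np, cv2
from cell import robot
def snap(cam,name=None):
    P=robot.camera_params(cam); im,d=robot.snapshot(cam)
    if name: cv2.imwrite(f'pics/{name}.png',im[...,::-1])
    return im,d,P
def ray(P,u,v):
    K=np.array([[P['fx'],0,P['cx']],[0,P['fy'],P['cy']],[0,0,1.]])
    q=cv2.undistortPoints(np.array([[[u,v]]],float),K,np.array([P['k1'],0,0,0.]))[0,0]
    return np.array([q[0],q[1],1.])
def pt(P,d,u,v):
    z=np.median(d[v-1:v+2,u-1:u+2]); return np.array(P['eye'])+np.array(P['orientation'])@(ray(P,u,v)*z)
def cloud(P,d,m):
    v,u=np.nonzero(m&(d>0)); K=np.array([[P['fx'],0,P['cx']],[0,P['fy'],P['cy']],[0,0,1.]])
    q=cv2.undistortPoints(np.stack([u,v],1)[:,None].astype(float),K,np.array([P['k1'],0,0,0.]))[:,0]
    z=d[v,u][:,None]; return np.array(P['eye'])+(np.c_[q,np.ones(len(q))]*z)@np.array(P['orientation']).T
E
python3 - <<'E'
from h import *
np.set_printoptions(precision=4,suppress=True)
o=robot.get_obs(); print(o['time_s'],o['position'],o['tool_rot'])
for c in ['scene','top']:
    snap(c,c+'0'); P=robot.camera_params(c); print(c,P['eye'])
    for q in ['oven','oven_floor','door_hinge','door_bar','egg_cup','post_top','low_block','small_bowl','bud_vase','squeeze_bottle','cork_jar','spatula']:
        print(c,q,[(np.round(r['centre'],3).tolist(),round(r['conf'],2)) for r in robot.landmark_of(c,q)][:3])
E
python3 -c "
import cv2,numpy as np
cv2.imwrite('pics/both.png',cv2.resize(np.vstack([cv2.imread('pics/scene0.png'),cv2.imread('pics/top0.png')]),(400,600)))"
```

```text
0.0 [0.161  0.6034 0.3027] [[-0.9662  0.2578 -0.0008]
 [ 0.2578  0.9662 -0.0019]
 [ 0.0003 -0.002  -1.    ]]
scene [1.402  0.3152 1.0993]
scene oven [([0.552, 0.164, -0.002], 0.91), ([0.564, -0.381, -0.001], 0.41)]
scene oven_floor []
scene door_hinge [([0.545, 0.158, 0.071], 0.78), ([0.424, 0.241, 0.22], 0.29)]
scene door_bar [([0.421, 0.241, 0.222], 0.87), ([0.363, -0.437, 0.001], 0.49)]
scene egg_cup [([0.568, -0.383, -0.0], 0.63), ([0.622, -0.455, -0.005], 0.56), ([0.489, -0.381, 0.002], 0.56)]
scene post_top []
scene low_block [([0.564, -0.38, -0.004], 0.27)]
scene small_bowl [([0.434, -0.286, -0.003], 0.66)]
scene bud_vase [([0.546, -0.222, 0.002], 0.79)]
scene squeeze_bottle [([0.694, -0.158, -0.001], 0.65)]
scene cork_jar [([0.691, -0.312, 0.002], 0.46)]
scene spatula []
top [ 0.4156 -0.1024  1.0576]
top oven [([0.551, 0.162, -0.001], 0.81)]
top oven_floor [([0.692, -0.313, 0.0], 0.6)]
top door_hinge [([0.55, 0.158, 0.07], 0.8), ([0.568, -0.378, 0.001], 0.57), ([0.688, -0.313, 0.0], 0.29)]
top door_bar [([0.422, 0.241, 0.22], 0.74)]
top egg_cup [([0.501, -0.466, 0.003], 0.79), ([0.487, -0.379, 0.002], 0.72), ([0.568, -0.38, 0.002], 0.63)]
top post_top [([0.436, -0.285, 0.003], 0.18)]
top low_block []
top small_bowl [([0.436, -0.284, -0.002], 0.64)]
top bud_vase [([0.545, -0.229, -0.002], 0.51)]
top squeeze_bottle [([0.691, -0.155, -0.003], 0.68), ([0.569, -0.385, -0.001], 0.59)]
top cork_jar [([0.691, -0.314, -0.001], 0.74), ([0.362, -0.443, 0.002], 0.38)]
top spatula [([0.361, -0.444, -0.001], 0.82)]
```

View pics/top0.png

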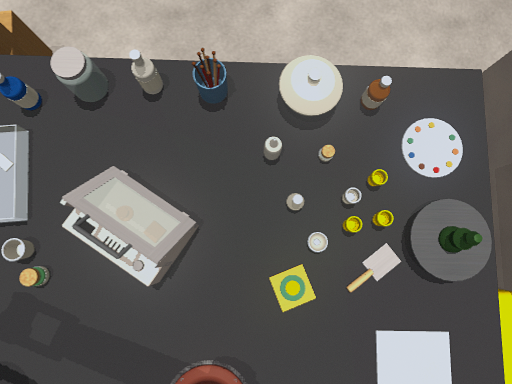

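View pics/scene0.png

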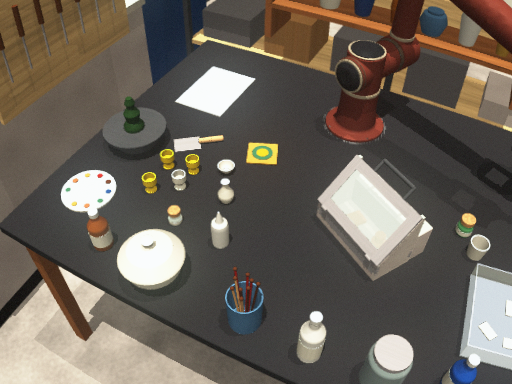

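The top view shows the white egg cup at pixel (352,196), which is about (0.568, -0.380). Yellow look-alikes stand at (378,178), (353,225) and (385,218). The oven is at about (130,225); its bar is on the robot's side, so the door opens away from the robot. The scene view agrees: white cup at (179,180), dark bar at (395,180).

```bash
cat >> h.py <<'E'
from scipy.spatial.transform import Rotation as Ro
def down(yaw):  # tool y at world yaw (deg), z down
    a=np.radians(yaw); y=np.array([np.cos(a),np.sin(a),0]); z=np.array([0,0,-1.]); return np.c_[np.cross(y,z),y,z]
def advise(wps,p=None,R=None):
    """wps: list of (xyz, yaw, nrows): prints needed rows"""
    o=robot.get_obs()
    p=np.array(o['position']) if p is None else np.array(p); R=np.array(o['tool_rot']) if R is None else R
    for q,yaw,n in wps:
        q=np.array(q); rv=Ro.from_matrix(R.T@down(yaw)).as_rotvec()/n; s=(q-p)/n
        for i in range(n):
            d=R.T@s/0.3; print('dp',np.round(d,4).tolist(),'dr',np.round(rv/2/np.pi,4).tolist(), 'mm',round(np.linalg.norm(s)*1000,1)); R=R@Ro.from_rotvec(rv).as_matrix()
        p=q; R=down(yaw)
E
python3 - <<'E'
from h import *
advise([([.41,.25,.45],147.4,10)])
E
```

```text
dp [-0.1106, -0.0926, -0.0487] dr [-0.0, -0.0, -0.0201] mm 45.7
dp [-0.098, -0.1058, -0.0487] dr [-0.0, -0.0, -0.0201] mm 45.7
dp [-0.0839, -0.1173, -0.0487] dr [-0.0, -0.0, -0.0201] mm 45.7
dp [-0.0685, -0.1269, -0.0487] dr [-0.0, -0.0, -0.0201] mm 45.7
dp [-0.052, -0.1345, -0.0487] dr [-0.0, -0.0, -0.0201] mm 45.7
dp [-0.0346, -0.14, -0.0487] dr [-0.0, -0.0, -0.0201] mm 45.7
dp [-0.0167, -0.1432, -0.0487] dr [-0.0, -0.0, -0.0201] mm 45.7
dp [0.0015, -0.1442, -0.0487] dr [-0.0, -0.0, -0.0201] mm 45.7
dp [0.0196, -0.1429, -0.0487] dr [-0.0, -0.0, -0.0201] mm 45.7
dp [0.0374, -0.1393, -0.0487] dr [-0.0, -0.0, -0.0201] mm 45.7
```

```bash
python3 -m handwheel '[{"dp":[-0.11,-0.093,-0.049],"dr":[0,0,-0.02]},{"dp":[-0.098,-0.106,-0.049],"dr":[0,0,-0.02]},{"dp":[-0.084,-0.117,-0.049],"dr":[0,0,-0.02]},{"dp":[-0.068,-0.127,-0.049],"dr":[0,0,-0.02]},{"dp":[-0.052,-0.134,-0.049],"dr":[0,0,-0.02]},{"dp":[-0.035,-0.14,-0.049],"dr":[0,0,-0.02]},{"dp":[-0.017,-0.143,-0.049],"dr":[0,0,-0.02]},{"dp":[0.001,-0.144,-0.049],"dr":[0,0,-0.02]},{"dp":[0.02,-0.143,-0.049],"dr":[0,0,-0.02]},{"dp":[0.037,-0.139,-0.049],"dr":[0,0,-0.02]}]' 0.5
python3 - <<'E'
from h import *
np.set_printoptions(precision=4,suppress=True)
o=robot.get_obs(); print(o['time_s'],o['position'],o['tool_rot'],o['opening'])
im,d,P=snap('wrist','w1'); print(P['eye'],P['orientation'])
for q in ['oven','door_hinge','door_bar','post_top','low_block']:
    print(q,[(np.round(r['centre'],4).tolist(),round(r['conf'],2)) for r in robot.landmark_of('wrist',q)][:3])
for c in ['wrist','top','scene']:
    im,d,P=snap(c)
    for r in robot.regions_of(c,'door_bar')[:1]:
        C=cloud(P,d,r['pixels']); print(c,r['conf'],len(C),C.min(0),C.max(0))
        D=C[:,2]; print(np.percentile(D,[5,50,95]))
E
```

```text
time_s: 2.55
position: [0.4094, 0.2484, 0.4516]
tool_rot: [[-0.54, -0.841, 0.001], [-0.841, 0.54, 0.0], [-0.001, -0.0, -1.0]]
ft_force: [0.0, -0.1, -0.4]
opening: 0.0425
grasp_force: 0.0
2.55 [0.4094 0.2484 0.4516] [[-0.5403 -0.8415  0.0007]
 [-0.8415  0.5403  0.0003]
 [-0.0006 -0.0004 -1.    ]] 0.04254781722989026
[0.3682 0.1845 0.5206] [[-0.8404  0.5177  0.1604]
 [ 0.542   0.8031  0.2477]
 [-0.0006  0.2951 -0.9555]]
oven [([0.5565, 0.1534, -0.0036], 0.72)]
door_hinge [([0.5467, 0.1595, 0.0718], 0.65)]
door_bar [([0.4245, 0.2401, 0.2221], 0.79), ([0.5521, 0.1521, -0.0023], 0.23)]
post_top [([0.5042, 0.25, 0.052], 0.42)]
low_block [([0.451, 0.16, 0.0207], 0.42)]
wrist 0.62 20661 [ 0.375   0.0372 -0.0029] [0.6238 0.3361 0.3947]
[0.0858 0.1551 0.2221]
top 0.96 6659 [ 0.3768  0.0451 -0.0041] [0.6375 0.3404 0.2297]
[0.0848 0.1476 0.2169]
scene 0.84 6121 [ 0.1362  0.0256 -0.0039] [0.6237 0.3374 0.2281]
[0.0805 0.1387 0.1965]
```

View pics/w1.png

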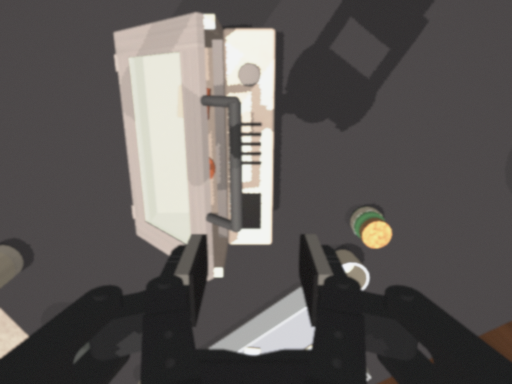

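The wrist view shows the bar upright in the picture at u≈237, v≈97–230, already nearly at right angles to the closing line. Next I fit the bar axis from the depth of its dark pixels.

```bash
python3 - <<'E'
from h import *
np.set_printoptions(precision=4,suppress=True)
for c in ['wrist','top']:
    im,d,P=snap(c)
    m=im.max(2)<85
    C=cloud(P,d,m); C=C[(C[:,2]>.2)&(C[:,2]<.245)&(np.linalg.norm(C[:,:2]-[.422,.241],axis=1)<.09)]
    a=np.array([.842,-.54]); b=np.array([-.54,-.842])
    s=(C[:,:2]-[.422,.241])@a; C=C[abs(s)<.012]   # bar only
    mu=C.mean(0); u,S,vt=np.linalg.svd(C-mu); dirn=vt[0]; t=(C-mu)@dirn
    lo,hi=np.percentile(t,[1,99]); ctr=mu+dirn*(lo+hi)/2
    print(c,len(C),'mean',mu,'dir',dirn,np.degrees(np.arctan2(dirn[1],dirn[0])),'len',hi-lo,'ctr',ctr,'ztop',np.percentile(C[:,2],95))
print(robot.get_obs()['time_s'])
E
```

```text
wrist 429 mean [0.4146 0.2282 0.2222] dir [ 0.5159  0.8558 -0.0378] 58.915298540803164 len 0.10974634420556967 ctr [0.4226 0.2414 0.2216] ztop 0.22418051554048535
top 128 mean [0.4222 0.2322 0.2231] dir [-0.5726 -0.8192  0.0329] -124.95339925009678 len 0.12460489956752027 ctr [0.4252 0.2366 0.223 ] ztop 0.22652169354460785
3.25
```

```bash
python3 - <<'E'
from h import *
advise([([.4235,.2405,.2725],147.2,5)])
E
```

```text
dp [-0.0001, -0.0118, 0.1188] dr [0.0, -0.0, -0.0001] mm 35.8
dp [-0.0001, -0.0117, 0.1188] dr [0.0, -0.0, -0.0001] mm 35.8
dp [-0.0001, -0.0117, 0.1188] dr [0.0, -0.0, -0.0001] mm 35.8
dp [-0.0001, -0.0117, 0.1188] dr [0.0, -0.0, -0.0001] mm 35.8
dp [-0.0001, -0.0117, 0.1188] dr [0.0, -0.0, -0.0001] mm 35.8
```

```bash
python3 -m handwheel '[{"dp":[0,-0.0295,0.12],"dr":[0,0,0]},{"dp":[0,-0.0295,0.12],"dr":[0,0,0]},{"dp":[0,0,0.12],"dr":[0,0,0]},{"dp":[0,0,0.12],"dr":[0,0,0]},{"dp":[0,0,0.07],"dr":[0,0,0]},{"dp":[0,0,0.044],"dr":[0,0,0]},{"dp":[0,0,0],"dr":[0,0,0]}]'
python3 -m handwheel '[{"dp":[0,0,0],"dr":[0,0,0]},{"dp":[0,0,0],"dr":[0,0,0]},{"dp":[0,0,0],"dr":[0,0,0]},{"dp":[0,0,0],"dr":[0,0,0]}]' 1
```

```text
time_s: 4.12
position: [0.4234, 0.24, 0.272]
tool_rot: [[-0.544, -0.839, -0.001], [-0.839, 0.544, -0.001], [0.001, 0.001, -1.0]]
ft_force: [0.1, 0.0, 0.4]
opening: 0.0425
grasp_force: 0.0
time_s: 4.62
position: [0.4241, 0.2404, 0.2743]
tool_rot: [[-0.544, -0.839, 0.002], [-0.839, 0.544, 0.001], [-0.002, -0.001, -1.0]]
ft_force: [-2.5, 1.1, 6.1]
opening: 0.01
grasp_force: 58.6
```

```bash
python3 - <<'E'
import numpy as np
f=np.radians(np.arange(45,181,5)); y=.7*np.cos(f); z=-.7*np.sin(f)
for a,b,c in zip(np.arange(50,181,5),np.diff(y),np.diff(z)): print(a,round(b,3),round(c,3))
E
```

```text
50 -0.045 -0.041
55 -0.048 -0.037
60 -0.052 -0.033
65 -0.054 -0.028
70 -0.056 -0.023
75 -0.058 -0.018
80 -0.06 -0.013
85 -0.061 -0.008
90 -0.061 -0.003
95 -0.061 0.003
100 -0.061 0.008
105 -0.06 0.013
110 -0.058 0.018
115 -0.056 0.023
120 -0.054 0.028
125 -0.052 0.033
130 -0.048 0.037
135 -0.045 0.041
140 -0.041 0.045
145 -0.037 0.048
150 -0.033 0.052
155 -0.028 0.054
160 -0.023 0.056
165 -0.018 0.058
170 -0.013 0.06
175 -0.008 0.061
180 -0.003 0.061
```

```bash
python3 -m handwheel '[{"dp":[0,-0.045,-0.041],"dr":[0,0,0]},{"dp":[0,-0.048,-0.037],"dr":[0,0,0]},{"dp":[0,-0.052,-0.033],"dr":[0,0,0]},{"dp":[0,-0.054,-0.028],"dr":[0,0,0]},{"dp":[0,-0.056,-0.023],"dr":[0,0,0]},{"dp":[0,-0.058,-0.018],"dr":[0,0,0]}]'
```

```text
time_s: 5.38
position: [0.503, 0.1897, 0.3292]
tool_rot: [[-0.543, -0.84, 0.002], [-0.84, 0.543, 0.003], [-0.003, 0.0, -1.0]]
ft_force: [-2.8, 3.2, 8.0]
opening: 0.0098
grasp_force: 62.2
```

```bash
python3 -m handwheel '[{"dp":[0,-0.06,-0.013],"dr":[0,0,0]},{"dp":[0,-0.061,-0.008],"dr":[0,0,0]},{"dp":[0,-0.061,-0.003],"dr":[0,0,0]},{"dp":[0,-0.061,0.003],"dr":[0,0,0]},{"dp":[0,-0.061,0.008],"dr":[0,0,0]},{"dp":[0,-0.06,0.013],"dr":[0,0,0]},{"dp":[0,-0.058,0.018],"dr":[0,0,0]},{"dp":[0,-0.056,0.023],"dr":[0,0,0]},{"dp":[0,-0.054,0.028],"dr":[0,0,0]},{"dp":[0,-0.052,0.033],"dr":[0,0,0]}]'
python3 -c "
import sys;sys.path.insert(0,'.')
from h import *
print(robot.landmark_of('wrist','door_bar') and 0) if 0 else None
f=np.radians(125);print(.548+.21*np.cos(f)*-.839,.1596+.21*np.cos(f)*.544,.07+.21*np.sin(f)+.054)"
```

```text
time_s: 6.62
position: [0.651, 0.094, 0.2959]
tool_rot: [[-0.543, -0.839, 0.002], [-0.839, 0.543, 0.002], [-0.003, -0.001, -1.0]]
ft_force: [3.8, 6.3, 0.5]
opening: 0.0099
grasp_force: 64.2
0.6490584323206908 0.09407462791125648 0.29602192930068827
```

Tracking is within 2 mm, so I continue down.

```bash
python3 -m handwheel '[{"dp":[0,-0.048,0.037],"dr":[0,0,0]},{"dp":[0,-0.045,0.041],"dr":[0,0,0]},{"dp":[0,-0.041,0.045],"dr":[0,0,0]},{"dp":[0,-0.037,0.048],"dr":[0,0,0]},{"dp":[0,-0.033,0.052],"dr":[0,0,0]},{"dp":[0,-0.028,0.054],"dr":[0,0,0]},{"dp":[0,-0.023,0.056],"dr":[0,0,0]},{"dp":[0,-0.018,0.058],"dr":[0,0,0]}]'
python3 -m handwheel '[{"dp":[0,-0.013,0.055],"dr":[0,0,0]},{"dp":[0,-0.005,0.03],"dr":[0,0,0]},{"dp":[0,-0.003,0.03],"dr":[0,0,0]},{"dp":[0,-0.002,0.03],"dr":[0,0,0]},{"dp":[0,0,0.03],"dr":[0,0,0]},{"dp":[0,0,0.004],"dr":[0,0,0]},{"dp":[0,0,0],"dr":[0,0,0]}]'
```

```text
time_s: 7.62
position: [0.7187, 0.0492, 0.1775]
tool_rot: [[-0.544, -0.839, 0.0], [-0.839, 0.544, 0.001], [-0.001, 0.0, -1.0]]
ft_force: [3.6, 4.3, 0.6]
opening: 0.0102
grasp_force: 66.9
time_s: 8.5
position: [0.7245, 0.0451, 0.1243]
tool_rot: [[-0.544, -0.839, 0.001], [-0.839, 0.544, -0.001], [-0.0, -0.001, -1.0]]
ft_force: [5.1, 2.5, -1.3]
opening: 0.0096
grasp_force: 66.9
```

```bash
python3 -m handwheel '[{"dp":[0,0,0.008],"dr":[0,0,0]},{"dp":[0,0,0],"dr":[0,0,0]}]'
python3 -m handwheel '[{"dp":[0,0,0],"dr":[0,0,0]},{"dp":[0,0,0],"dr":[0,0,0]}]' 0.7
python3 -m handwheel '[{"dp":[0,0,-0.1],"dr":[0,0,0]},{"dp":[0,0,-0.2],"dr":[0,0,0]},{"dp":[0,0,-0.2],"dr":[0,0,0]},{"dp":[0,0,-0.2],"dr":[0,0,0]}]'
python3 - <<'E'
from h import *
np.set_printoptions(precision=4,suppress=True)
snap('top','t2'); snap('scene','s2'); im,d,P=snap('wrist','w2')
for c in ['top','scene','wrist']:
  for q in ['door_bar','door_hinge','post_top','egg_cup']:
    print(c,q,[(np.round(r['centre'],4).tolist(),round(r['conf'],2)) for r in robot.landmark_of(c,q)][:3])
cv2.imwrite('pics/t2c.png',cv2.resize(cv2.imread('pics/t2.png')[130:300,30:260],None,fx=3,fy=3))
E
```

```text
time_s: 8.75
position: [0.7245, 0.0451, 0.1229]
tool_rot: [[-0.544, -0.839, 0.001], [-0.839, 0.544, -0.0], [-0.0, -0.001, -1.0]]
ft_force: [3.8, 1.8, 2.2]
opening: 0.01
grasp_force: 67.1
time_s: 9.0
position: [0.7231, 0.0449, 0.1214]
tool_rot: [[-0.544, -0.839, -0.003], [-0.839, 0.544, -0.001], [0.002, 0.002, -1.0]]
ft_force: [-0.2, -0.9, 0.4]
opening: 0.0258
grasp_force: 0.0
time_s: 9.5
position: [0.7234, 0.0451, 0.3336]
tool_rot: [[-0.544, -0.839, -0.002], [-0.839, 0.544, -0.001], [0.002, 0.001, -1.0]]
ft_force: [-0.0, -0.2, -0.8]
opening: 0.0257
grasp_force: 0.0
top door_bar [([0.7241, 0.0484, 0.0685], 0.61)]
top door_hinge [([0.3627, -0.4426, 0.0034], 0.59)]
top post_top [([0.5665, -0.3805, -0.002], 0.64)]
top egg_cup [([0.4878, -0.3808, -0.0007], 0.75), ([0.6212, -0.4567, -0.0007], 0.71), ([0.4977, -0.4693, 0.0], 0.56)]
scene door_bar [([0.7235, 0.0474, 0.0719], 0.88)]
scene door_hinge [([0.5478, 0.1585, 0.0719], 0.7), ([0.5463, -0.2228, 0.0004], 0.25)]
scene post_top [([0.5044, 0.2481, 0.052], 0.47)]
scene egg_cup [([0.5076, -0.4667, -0.0016], 0.79), ([0.5661, -0.3793, -0.0006], 0.75), ([0.4887, -0.3817, 0.0017], 0.73)]
wrist door_bar [([0.7264, 0.0471, 0.0761], 0.98)]
wrist door_hinge [([0.5487, 0.1592, 0.0705], 0.73)]
wrist post_top [([0.5493, 0.1624, 0.0693], 0.29), ([0.4918, 0.1952, 0.0181], 0.28)]
wrist egg_cup []
```

View pics/t2c.png

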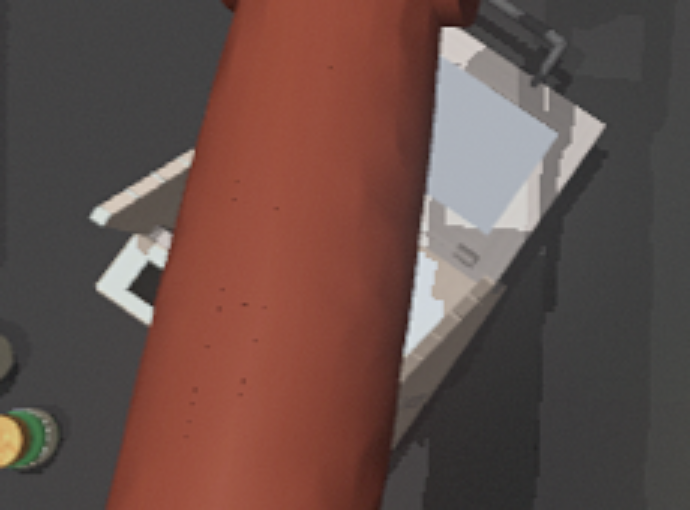

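The door lies fully down: bar at about (0.724, 0.047, 0.070), with the arm hiding much of the oven in the crop. Next I move over the white cup, which frees the top view of the post.

```bash
python3 - <<'E'
from h import *
advise([([.568,-.38,.30],80,10)])
E
```

```text
dp [0.1473, -0.0335, 0.0108] dr [0.0, -0.0, 0.0186] mm 45.4
dp [0.1424, -0.0504, 0.0108] dr [0.0, -0.0, 0.0186] mm 45.4
dp [0.1355, -0.0667, 0.0108] dr [0.0, -0.0, 0.0186] mm 45.4
dp [0.1268, -0.0821, 0.0108] dr [0.0, -0.0, 0.0186] mm 45.4
dp [0.1164, -0.0963, 0.0108] dr [0.0, -0.0, 0.0186] mm 45.4
dp [0.1043, -0.1093, 0.0108] dr [0.0, -0.0, 0.0186] mm 45.4
dp [0.0908, -0.1207, 0.0108] dr [0.0, -0.0, 0.0186] mm 45.4
dp [0.0761, -0.1305, 0.0108] dr [0.0, -0.0, 0.0186] mm 45.4
dp [0.0604, -0.1385, 0.0108] dr [0.0, -0.0, 0.0186] mm 45.4
dp [0.0438, -0.1446, 0.0108] dr [0.0, -0.0, 0.0186] mm 45.4
```

```bash
python3 -m handwheel '[{"dp":[0.147,-0.034,0.011],"dr":[0,0,0.0186]},{"dp":[0.142,-0.05,0.011],"dr":[0,0,0.0186]},{"dp":[0.136,-0.067,0.011],"dr":[0,0,0.0186]},{"dp":[0.127,-0.082,0.011],"dr":[0,0,0.0186]},{"dp":[0.116,-0.096,0.011],"dr":[0,0,0.0186]},{"dp":[0.104,-0.109,0.011],"dr":[0,0,0.0186]},{"dp":[0.091,-0.121,0.011],"dr":[0,0,0.0186]},{"dp":[0.076,-0.13,0.011],"dr":[0,0,0.0186]},{"dp":[0.06,-0.138,0.011],"dr":[0,0,0.0186]},{"dp":[0.044,-0.145,0.011],"dr":[0,0,0.0186]}]' 0.2
python3 - <<'E'
from h import *
np.set_printoptions(precision=4,suppress=True)
o=robot.get_obs(); print(o['time_s'],o['position'],o['opening'])
snap('top','t3'); snap('scene','s3'); snap('wrist','w3')
for c in ['top','scene','wrist']:
  for q in ['post_top','low_block','oven_floor','egg_cup']:
    print(c,q,[(np.round(r['centre'],4).tolist(),round(r['conf'],2)) for r in robot.landmark_of(c,q)][:4])
a=cv2.imread('pics/t3.png')[150:300,40:230]; b=cv2.imread('pics/w3.png')
cv2.imwrite('pics/m3.png',np.vstack([cv2.resize(a,(380,300)),cv2.resize(b,(380,285))]))
E
```

```text
time_s: 11.5
position: [0.5679, -0.3812, 0.2999]
tool_rot: [[-0.984, 0.176, 0.0], [0.176, 0.984, -0.0], [-0.0, -0.0, -1.0]]
ft_force: [0.4, 0.3, -0.4]
opening: 0.0682
grasp_force: 0.0
11.5 [ 0.5679 -0.3812  0.2999] 0.06815860320873096
top post_top [([0.5007, 0.2497, 0.0535], 0.75)]
top low_block [([0.4554, 0.1591, 0.0237], 0.81)]
top oven_floor [([0.4935, 0.1931, 0.019], 0.64), ([0.5654, -0.3793, -0.0016], 0.5)]
top egg_cup [([0.5688, -0.3794, -0.0015], 0.62), ([0.55, 0.161, 0.0002], 0.48)]
scene post_top [([0.508, 0.2454, 0.0518], 0.62), ([0.548, 0.1605, 0.0703], 0.19)]
scene low_block [([0.4559, 0.1647, 0.0243], 0.64)]
scene oven_floor [([0.4949, 0.1984, 0.0222], 0.59)]
scene egg_cup [([0.5072, -0.4663, -0.0006], 0.8), ([0.4869, -0.3811, 0.0022], 0.77), ([0.5682, -0.3781, -0.0012], 0.58), ([0.62, -0.4581, -0.0034], 0.52)]
wrist post_top []
wrist low_block []
wrist oven_floor []
wrist egg_cup [([0.5643, -0.3755, 0.0013], 0.97), ([0.6204, -0.4523, -0.0017], 0.82), ([0.5045, -0.4723, 0.0029], 0.73)]
```

View pics/m3.png

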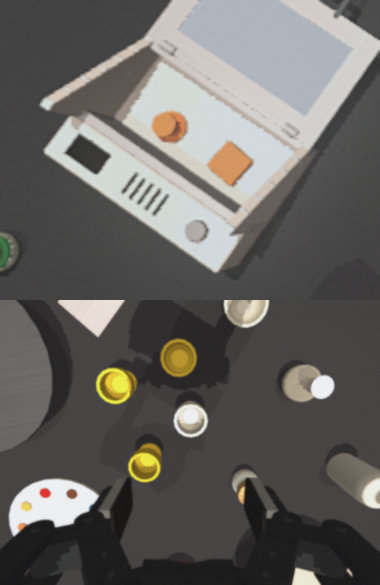

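The picture shows the post at crop (172,124), the low block at (231,163), and the white cup at (190,420) in the wrist half with yellow cups around it. I now measure the cup's rim and the post's top from depth in several views.

```bash
python3 - <<'E'
from h import *
np.set_printoptions(precision=4,suppress=True)
def circ(C,zlo,zhi,c0,r):
    C=C[(C[:,2]>zlo)&(C[:,2]<zhi)&(np.linalg.norm(C[:,:2]-c0,axis=1)<r)]
    (c,R)=cv2.minEnclosingCircle(C[:,:2].astype(np.float32)); return len(C),C[:,:2].mean(0),np.array(c),R,np.median(C[:,2]),np.percentile(C[:,2],98)
for c in ['wrist','top','scene']:
    im,d,P=snap(c); a=im.astype(int)
    C=cloud(P,d,(a.max(2)-a.min(2)<40)&(a.max(2)>90))
    try: print(c,'cup',*circ(C,.046,.065,[.568,-.38],.035))
    except Exception as e: print(c,'cup',e)
    if c!='wrist':
        C=cloud(P,d,(a[...,0]-a[...,2]>45))
        print(c,'post',*circ(C,.047,.062,[.503,.249],.035))
E
```

```text
wrist cup 625 [ 0.5639 -0.3803] [ 0.5642 -0.3805] 0.022069167345762253 0.05367860774382727 0.0552833022647035
top cup 16 [ 0.5747 -0.3643] [ 0.5736 -0.3662] 0.012613508850336075 0.05417465467862159 0.05662710524789545
top post 112 [0.5038 0.2454] [0.5044 0.2463] 0.016748253256082535 0.0540829587205347 0.058355931740026484
scene cup 85 [ 0.5677 -0.3766] [ 0.5661 -0.3771] 0.023671166971325874 0.05319825224328101 0.05837674862191835
scene post 95 [0.5055 0.2484] [0.5038 0.2487] 0.01760951243340969 0.053378162158557174 0.05778687068107818
```

```bash
python3 -m handwheel '[{"dp":[0.012,0.002,0.12],"dr":[0,0,0]},{"dp":[0,0,0.15],"dr":[0,0,0]},{"dp":[0,0,0.15],"dr":[0,0,0]},{"dp":[0,0,0.12],"dr":[0,0,0]},{"dp":[0,0,0.09],"dr":[0,0,0]},{"dp":[0,0,0.056],"dr":[0,0,0]},{"dp":[0,0,0],"dr":[0,0,0]}]'
python3 -m handwheel '[{"dp":[0,0,0],"dr":[0,0,0]},{"dp":[0,0,0],"dr":[0,0,0]},{"dp":[0,0,0],"dr":[0,0,0]}]' 1
python3 -m handwheel '[{"dp":[0,0,-0.04],"dr":[0,0,0]},{"dp":[0,0,-0.12],"dr":[0,0,0]},{"dp":[0,0,-0.2],"dr":[0,0,0]},{"dp":[0,0,-0.2],"dr":[0,0,0]},{"dp":[0,0,-0.2],"dr":[0,0,0]},{"dp":[0,0,0],"dr":[0,0,0]}]'
```

```text
time_s: 13.28
position: [0.5645, -0.3782, 0.0925]
tool_rot: [[-0.985, 0.172, -0.002], [0.172, 0.985, 0.002], [0.002, 0.001, -1.0]]
ft_force: [0.2, 0.3, 0.3]
opening: 0.0685
grasp_force: 0.0
time_s: 13.65
position: [0.5661, -0.3795, 0.0963]
tool_rot: [[-0.985, 0.172, 0.003], [0.172, 0.985, -0.002], [-0.003, -0.002, -1.0]]
ft_force: [-0.0, -0.9, 6.0]
opening: 0.0409
grasp_force: 60.1
time_s: 14.4
position: [0.5667, -0.3799, 0.331]
tool_rot: [[-0.985, 0.172, 0.011], [0.172, 0.985, -0.009], [-0.012, -0.007, -1.0]]
ft_force: [0.6, -0.2, -0.5]
opening: 0.0412
grasp_force: 60.7
```

```bash
python3 - <<'E'
from h import *
print(robot.get_obs()['joint_positions'])
advise([([.571,.204,.33],57.2,14)],p=[.5645,-.380,.331],R=down(80))
E
```

```text
[-4.00799344e+01  9.43888786e+00  8.29191796e+01  4.01696660e-03
  8.68540379e+01 -1.20184086e+02]
dp [0.0226, 0.1372, 0.0002] dr [0.0, 0.0, 0.0045] mm 41.7
dp [0.0265, 0.1365, 0.0002] dr [0.0, 0.0, 0.0045] mm 41.7
dp [0.0304, 0.1357, 0.0002] dr [0.0, 0.0, 0.0045] mm 41.7
dp [0.0342, 0.1348, 0.0002] dr [0.0, 0.0, 0.0045] mm 41.7
dp [0.038, 0.1338, 0.0002] dr [0.0, 0.0, 0.0045] mm 41.7
dp [0.0418, 0.1326, 0.0002] dr [0.0, 0.0, 0.0045] mm 41.7
dp [0.0456, 0.1314, 0.0002] dr [0.0, 0.0, 0.0045] mm 41.7
dp [0.0493, 0.13, 0.0002] dr [0.0, 0.0, 0.0045] mm 41.7
dp [0.053, 0.1286, 0.0002] dr [0.0, 0.0, 0.0045] mm 41.7
dp [0.0566, 0.127, 0.0002] dr [0.0, 0.0, 0.0045] mm 41.7
dp [0.0602, 0.1254, 0.0002] dr [0.0, 0.0, 0.0045] mm 41.7
dp [0.0637, 0.1236, 0.0002] dr [0.0, 0.0, 0.0045] mm 41.7
dp [0.0672, 0.1217, 0.0002] dr [0.0, 0.0, 0.0045] mm 41.7
dp [0.0706, 0.1198, 0.0002] dr [0.0, 0.0, 0.0045] mm 41.7
```

```bash
python3 -m handwheel '[{"dp":[0.023,0.137,0],"dr":[0,0,0.0045]},{"dp":[0.026,0.136,0],"dr":[0,0,0.0045]},{"dp":[0.03,0.136,0],"dr":[0,0,0.0045]},{"dp":[0.034,0.135,0],"dr":[0,0,0.0045]},{"dp":[0.038,0.134,0],"dr":[0,0,0.0045]},{"dp":[0.042,0.133,0],"dr":[0,0,0.0045]},{"dp":[0.046,0.131,0],"dr":[0,0,0.0045]}]'
python3 -m handwheel '[{"dp":[0.049,0.13,0],"dr":[0,0,0.0045]},{"dp":[0.053,0.129,0],"dr":[0,0,0.0045]},{"dp":[0.057,0.127,0],"dr":[0,0,0.0045]},{"dp":[0.06,0.125,0],"dr":[0,0,0.0045]},{"dp":[0.064,0.124,0],"dr":[0,0,0.0045]},{"dp":[0.067,0.122,0],"dr":[0,0,0.0045]},{"dp":[0.07,0.12,0],"dr":[0,0,0.0045]},{"dp":[0,0,0],"dr":[0,0,0]}]'
cat >> h.py <<'E'
def circ(C,zlo,zhi,c0,r):
    C=C[(C[:,2]>zlo)&(C[:,2]<zhi)&(np.linalg.norm(C[:,:2]-c0,axis=1)<r)]
    (c,R)=cv2.minEnclosingCircle(C[:,:2].astype(np.float32)); return len(C),C[:,:2].mean(0),np.array(c),R,np.median(C[:,2]),np.percentile(C[:,2],98)
E
python3 - <<'E'
from h import *
np.set_printoptions(precision=4,suppress=True)
o=robot.get_obs(); print(o['position'],o['joint_positions'])
im,d,P=snap('wrist','w4'); a=im.astype(int)
C=cloud(P,d,(a[...,0]-a[...,2]>45)); print('post',*circ(C,.045,.06,[.504,.248],.035))
print(robot.landmark_of('wrist','post_top'))
# held cup in tool frame
C=cloud(P,d,(d<.4)&(a.min(2)>110)); T=(C-np.array(o['position']))@np.array(o['tool_rot'])
T=T[(abs(T[:,0])<.04)&(abs(T[:,1])<.04)&(T[:,2]>.03)&(T[:,2]<.12)]; print(len(T),T.min(0) if len(T) else 0,T.max(0) if len(T) else 0)
E
```

```text
time_s: 15.28
position: [0.567, -0.085, 0.3205]
tool_rot: [[-0.932, 0.363, -0.002], [0.363, 0.932, 0.001], [0.002, -0.0, -1.0]]
ft_force: [-0.3, -0.6, -1.2]
opening: 0.0408
grasp_force: 60.7
time_s: 16.27
position: [0.5694, 0.2078, 0.3204]
tool_rot: [[-0.845, 0.535, -0.003], [0.535, 0.845, -0.0], [0.002, -0.002, -1.0]]
ft_force: [-0.4, -0.4, -0.2]
opening: 0.0414
grasp_force: 60.8
[0.5694 0.2078 0.3204] [ 13.0051   0.0168  93.901    0.0245  86.2272 -44.6313]
post 878 [0.5036 0.246 ] [0.5037 0.246 ] 0.015972351655364037 0.052010329065722366 0.053564352387794154
[{'centre': [0.5029, 0.2479, 0.053], 'conf': 0.66}]
5727 [-0.0207 -0.0392  0.0304] [0.0232 0.0322 0.0984]
```

View pics/w4.png

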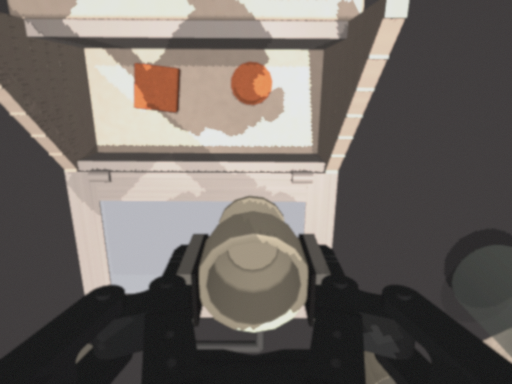

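The wrist view shows the cup held upright and centred between the pads at (253,265), with the post clearly visible at (252,82) and the block at (157,88). I refine the in-hand offset and work out the move.

```bash
python3 - <<'E'
from h import *
np.set_printoptions(precision=4,suppress=True)
o=robot.get_obs(); im,d,P=snap('wrist'); a=im.astype(int); p=np.array(o['position']);R=np.array(o['tool_rot'])
C=cloud(P,d,(d<.4)&(a.max(2)>90)); T=(C-p)@R
T=T[(abs(T[:,0])<.035)&(abs(T[:,1])<.024)&(T[:,2]>.03)&(T[:,2]<.11)]
for lo in np.arange(.03,.105,.005):
    s=T[(T[:,2]>=lo)&(T[:,2]<lo+.005)]
    if len(s)>5: print(round(lo,3),len(s),s.min(0),s.max(0))
rim=T[T[:,2]<.045]; print('rim',cv2.minEnclosingCircle(rim[:,:2].astype(np.float32)))
C=cloud(P,d,(a[...,0]-a[...,2]>45)); print('post',*circ(C,.045,.06,[.504,.248],.035))
advise([([.504,.2465,.32],57.2,3)])
E
```

```text
0.03 74 [ 0.0074 -0.024   0.0328] [0.012 0.024 0.035]
0.035 23 [-0.0097 -0.0237  0.035 ] [0.0107 0.0239 0.04  ]
0.04 3391 [-0.0205 -0.0216  0.04  ] [0.0237 0.0199 0.045 ]
0.045 1295 [-0.0173 -0.0215  0.045 ] [0.0237 0.0198 0.05  ]
0.05 1166 [-0.0174 -0.0208  0.05  ] [0.0238 0.0182 0.055 ]
0.055 1029 [-0.0172 -0.0209  0.055 ] [0.0239 0.0179 0.06  ]
0.06 983 [-0.0172 -0.021   0.06  ] [0.0235 0.0181 0.065 ]
0.065 1259 [-0.0168 -0.0238  0.065 ] [0.0229 0.0237 0.07  ]
0.07 1397 [-0.0133 -0.014   0.07  ] [0.0041 0.0125 0.0748]
0.085 72 [ 0.0121 -0.0106  0.0879] [0.0157 0.0077 0.09  ]
0.09 712 [ 0.0055 -0.019   0.09  ] [0.0197 0.0154 0.095 ]
0.095 70 [ 0.0077 -0.0181  0.095 ] [0.0194 0.0149 0.098 ]
rim ((0.0029322849586606026, 6.0882128309458494e-05), 0.025402983650565147)
post 880 [0.5036 0.2461] [0.5037 0.246 ] 0.015849502757191658 0.051961162636527114 0.05354480972409382
dp [0.0867, -0.0007, 0.0012] dr [-0.0001, -0.0, 0.0002] mm 26.0
dp [0.0867, -0.0008, 0.0011] dr [-0.0001, -0.0, 0.0002] mm 26.0
dp [0.0867, -0.0009, 0.0011] dr [-0.0001, -0.0, 0.0002] mm 26.0
```

```bash
python3 -m handwheel '[{"dp":[0.08,-0.002,0],"dr":[0,0,0]},{"dp":[0.088,-0.002,0],"dr":[0,0,0]},{"dp":[0.08,0,0],"dr":[0,0,0]},{"dp":[0,0,0.1],"dr":[0,0,0]},{"dp":[0,0,0.15],"dr":[0,0,0]},{"dp":[0,0,0.15],"dr":[0,0,0]},{"dp":[0,0,0.1],"dr":[0,0,0]},{"dp":[0,0,0.017],"dr":[0,0,0]},{"dp":[0,0,0],"dr":[0,0,0]}]'
python3 - <<'E'
from h import *
np.set_printoptions(precision=4,suppress=True)
im,d,P=snap('wrist','w5'); o=robot.get_obs(); print(o['position'],o['tool_rot'],o['ft_force'])
a=im.astype(int); C=cloud(P,d,(a[...,0]-a[...,2]>45))
C=C[(C[:,2]>.045)&(C[:,2]<.065)]; print(len(C), C.min(0) if len(C) else '', C.max(0) if len(C) else '')
snap('scene','s5')
w=cv2.resize(im[...,::-1],(400,300)); s=cv2.resize(cv2.imread('pics/s5.png')[140:290,300:500],(400,300))
cv2.imwrite('pics/m5.png',np.vstack([w,s]))
E
```

```text
time_s: 17.55
position: [0.507, 0.2451, 0.1678]
tool_rot: [[-0.843, 0.538, 0.001], [0.538, 0.843, 0.0], [-0.001, 0.001, -1.0]]
ft_force: [0.5, 0.3, 0.4]
opening: 0.041
grasp_force: 60.8
[0.5076 0.2452 0.1687] [[-0.8428  0.5382  0.0027]
 [ 0.5382  0.8428  0.0009]
 [-0.0018  0.0023 -1.    ]] [-0.1023  0.3874 -0.8481]
553 [0.4874 0.2341 0.0463] [0.5108 0.2618 0.054 ]
```

View pics/m5.png

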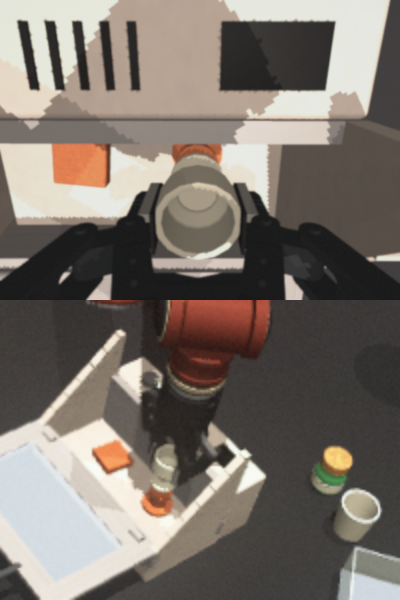

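The cup hangs just above the post, centred over it in both views (wrist half (195,150), scene half (160,490)). I lower it gently.

```bash
python3 -m handwheel '[{"dp":[0.005,0.001,0.02],"dr":[0,0,0]},{"dp":[0,0,0.015],"dr":[0,0,0]},{"dp":[0,0,0.015],"dr":[0,0,0]},{"dp":[0,0,0],"dr":[0,0,0]},{"dp":[0,0,0],"dr":[0,0,0]}]'
python3 -m handwheel '[{"dp":[0,0,0.005],"dr":[0,0,0]},{"dp":[0,0,0.005],"dr":[0,0,0]},{"dp":[0,0,0],"dr":[0,0,0]}]'
```

```text
time_s: 18.27
position: [0.506, 0.2456, 0.1518]
tool_rot: [[-0.843, 0.539, -0.0], [0.539, 0.843, -0.0], [0.0, -0.0, -1.0]]
ft_force: [-0.7, 0.2, -0.7]
opening: 0.0413
grasp_force: 60.8
time_s: 18.65
position: [0.5062, 0.2457, 0.1493]
tool_rot: [[-0.843, 0.538, 0.001], [0.538, 0.843, -0.0], [-0.0, 0.0, -1.0]]
ft_force: [-1.5, -1.2, 2.4]
opening: 0.0409
grasp_force: 61.0
```

```bash
python3 -m handwheel '[{"dp":[0,0,0.003],"dr":[0,0,0]},{"dp":[0,0,0],"dr":[0,0,0]},{"dp":[0,0,0],"dr":[0,0,0]}]'
```

```text
time_s: 19.02
position: [0.5064, 0.2456, 0.1493]
tool_rot: [[-0.843, 0.538, 0.001], [0.538, 0.843, -0.0], [-0.001, 0.0, -1.0]]
ft_force: [-2.3, -2.3, 5.8]
opening: 0.0414
grasp_force: 61.3
```

Contact is made, so I release a little and lift straight up.

```bash
python3 -m handwheel '[{"dp":[0,0,0],"dr":[0,0,0]},{"dp":[0,0,0],"dr":[0,0,0]},{"dp":[0,0,0],"dr":[0,0,0]}]' 0.28
python3 -m handwheel '[{"dp":[0,0,-0.03],"dr":[0,0,0]},{"dp":[0,0,-0.08],"dr":[0,0,0]},{"dp":[0,0,-0.15],"dr":[0,0,0]},{"dp":[0,0,-0.15],"dr":[0,0,0]},{"dp":[0,0,-0.15],"dr":[0,0,0]}]'
python3 -m handwheel '[{"dp":[-0.09,0,0],"dr":[0,0,0]},{"dp":[-0.09,0,0],"dr":[0,0,0]},{"dp":[-0.09,0,0],"dr":[0,0,0]},{"dp":[0,0,0],"dr":[0,0,0]}]'
python3 - <<'E'
from h import *
np.set_printoptions(precision=4,suppress=True)
im,d,P=snap('wrist','w6'); a=im.astype(int)
C=cloud(P,d,(a.max(2)-a.min(2)<60)&(a.max(2)>70))
print('rim',*circ(C,.098,.115,[.504,.2465],.03))
print([(r['centre'],r['conf']) for r in robot.landmark_of('wrist','egg_cup')])
s=snap('scene','s6')[0]
cv2.imwrite('pics/m6.png',np.vstack([cv2.resize(im[...,::-1],(400,300)),cv2.resize(s[140:290,300:500,::-1],(400,300))]))
E
```

```text
time_s: 19.4
position: [0.5057, 0.2456, 0.1475]
tool_rot: [[-0.843, 0.538, -0.001], [0.538, 0.843, -0.0], [0.0, -0.0, -1.0]]
ft_force: [0.8, 0.4, -0.3]
opening: 0.0615
grasp_force: 0.0
time_s: 20.02
position: [0.5058, 0.2456, 0.3181]
tool_rot: [[-0.843, 0.538, 0.001], [0.538, 0.843, 0.0], [-0.001, 0.001, -1.0]]
ft_force: [0.7, -0.6, 0.4]
opening: 0.0615
grasp_force: 0.0
time_s: 20.52
position: [0.5753, 0.2001, 0.3131]
tool_rot: [[-0.841, 0.541, -0.004], [0.541, 0.841, -0.001], [0.003, -0.003, -1.0]]
ft_force: [0.2, 0.1, -0.2]
opening: 0.0615
grasp_force: 0.0
rim 921 [0.504  0.2458] [0.5047 0.2453] 0.02195931412279606 0.10675041823967757 0.10828533542586981
[([0.5052, 0.2475, 0.0512], 0.87), ([0.4518, 0.1615, 0.0238], 0.67)]
```

View pics/m6.png

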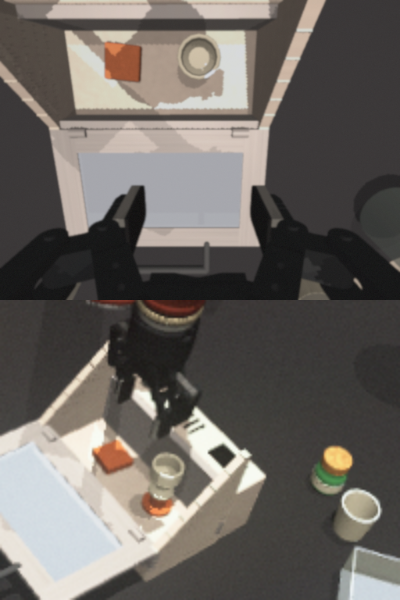

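The cup stands upright on the post (wrist half (199,57), scene half (166,480)). Its rim centre is within about 1 mm of the post's, at a height of 107 mm. Now back to the bar.

```bash
python3 - <<'E'
from h import *
advise([([.7245,.0451,.30],147.2,10)])
E
```

```text
dp [-0.0705, -0.017, 0.0046] dr [0.0, -0.0001, -0.0249] mm 21.8
dp [-0.067, -0.0277, 0.0047] dr [0.0, -0.0001, -0.0249] mm 21.8
dp [-0.0618, -0.0379, 0.0047] dr [0.0, -0.0001, -0.0249] mm 21.8
dp [-0.0551, -0.047, 0.0047] dr [0.0, -0.0001, -0.0249] mm 21.8
dp [-0.0471, -0.0551, 0.0047] dr [0.0, -0.0001, -0.0249] mm 21.8
dp [-0.0379, -0.0618, 0.0047] dr [0.0, -0.0001, -0.0249] mm 21.8
dp [-0.0278, -0.0669, 0.0048] dr [0.0, -0.0001, -0.0249] mm 21.8
dp [-0.0171, -0.0704, 0.0048] dr [0.0, -0.0001, -0.0249] mm 21.8
dp [-0.0058, -0.0722, 0.0048] dr [0.0, -0.0001, -0.0249] mm 21.8
dp [0.0055, -0.0723, 0.0048] dr [0.0, -0.0001, -0.0249] mm 21.8
```

```bash
python3 -m handwheel '[{"dp":[-0.07,-0.017,0.005],"dr":[0,0,-0.0249]},{"dp":[-0.067,-0.028,0.005],"dr":[0,0,-0.0249]},{"dp":[-0.062,-0.038,0.005],"dr":[0,0,-0.0249]},{"dp":[-0.055,-0.047,0.005],"dr":[0,0,-0.0249]},{"dp":[-0.047,-0.055,0.005],"dr":[0,0,-0.0249]},{"dp":[-0.038,-0.062,0.005],"dr":[0,0,-0.0249]},{"dp":[-0.028,-0.067,0.005],"dr":[0,0,-0.0249]},{"dp":[-0.017,-0.07,0.005],"dr":[0,0,-0.0249]},{"dp":[-0.006,-0.072,0.005],"dr":[0,0,-0.0249]},{"dp":[0.006,-0.072,0.005],"dr":[0,0,-0.0249]}]' 0.68
python3 - <<'E'
from h import *
np.set_printoptions(precision=4,suppress=True)
import subprocess
o=robot.get_obs(); print(robot.landmark_of('wrist','door_bar') if 0 else '')
snap('wrist'); print([(np.round(r['centre'],4),r['conf']) for r in robot.landmark_of('wrist','door_bar')][:2])
o=robot.get_obs(); print(o['position']); advise([([.7245,.0451,.1235],147.2,5)])
E
```

```text
time_s: 21.92
position: [0.7243, 0.0455, 0.3004]
tool_rot: [[-0.539, -0.843, -0.001], [-0.843, 0.539, 0.0], [0.0, 0.001, -1.0]]
ft_force: [0.6, 0.1, 0.4]
opening: 0.0268
grasp_force: 0.0

[(array([0.7251, 0.0471, 0.073 ]), 0.97), (array([0.4957, 0.193 , 0.0189]), 0.53)]
[0.7246 0.0444 0.2999]
dp [-0.0005, 0.0002, 0.1176] dr [0.0, -0.0, -0.0001] mm 35.3
dp [-0.0004, 0.0003, 0.1176] dr [0.0, -0.0, -0.0001] mm 35.3
dp [-0.0004, 0.0003, 0.1176] dr [0.0, -0.0, -0.0001] mm 35.3
dp [-0.0004, 0.0003, 0.1176] dr [0.0, -0.0, -0.0001] mm 35.3
dp [-0.0004, 0.0003, 0.1176] dr [0.0, -0.0, -0.0001] mm 35.3
```

```bash
python3 -m handwheel '[{"dp":[0,0,0.12],"dr":[0,0,0]},{"dp":[0,0,0.15],"dr":[0,0,0]},{"dp":[0,0,0.15],"dr":[0,0,0]},{"dp":[0,0,0.1],"dr":[0,0,0]},{"dp":[0,0,0.068],"dr":[0,0,0]},{"dp":[0,0,0],"dr":[0,0,0]}]'
python3 -m handwheel '[{"dp":[0,0,0],"dr":[0,0,0]},{"dp":[0,0,0],"dr":[0,0,0]},{"dp":[0,0,0],"dr":[0,0,0]}]' 1
```

```text
time_s: 22.78
position: [0.7231, 0.0459, 0.1226]
tool_rot: [[-0.544, -0.839, -0.004], [-0.839, 0.544, 0.0], [0.002, 0.003, -1.0]]
ft_force: [0.1, 0.2, -0.1]
opening: 0.0273
grasp_force: 0.0
time_s: 23.15
position: [0.725, 0.0456, 0.1264]
tool_rot: [[-0.544, -0.839, 0.002], [-0.839, 0.544, 0.001], [-0.002, -0.001, -1.0]]
ft_force: [-2.0, 2.2, 3.9]
opening: 0.0098
grasp_force: 58.8
```

Gripped; now I reverse the arc.

```bash
python3 -m handwheel '[{"dp":[0,0.003,-0.061],"dr":[0,0,0]},{"dp":[0,0.008,-0.061],"dr":[0,0,0]},{"dp":[0,0.013,-0.06],"dr":[0,0,0]},{"dp":[0,0.018,-0.058],"dr":[0,0,0]},{"dp":[0,0.023,-0.056],"dr":[0,0,0]},{"dp":[0,0.028,-0.054],"dr":[0,0,0]},{"dp":[0,0.033,-0.052],"dr":[0,0,0]},{"dp":[0,0.037,-0.048],"dr":[0,0,0]},{"dp":[0,0.041,-0.045],"dr":[0,0,0]},{"dp":[0,0.045,-0.041],"dr":[0,0,0]}]'
python3 -m handwheel '[{"dp":[0,0.048,-0.037],"dr":[0,0,0]},{"dp":[0,0.052,-0.033],"dr":[0,0,0]},{"dp":[0,0.054,-0.028],"dr":[0,0,0]},{"dp":[0,0.056,-0.023],"dr":[0,0,0]},{"dp":[0,0.058,-0.018],"dr":[0,0,0]},{"dp":[0,0.06,-0.013],"dr":[0,0,0]},{"dp":[0,0.061,-0.008],"dr":[0,0,0]},{"dp":[0,0.061,-0.003],"dr":[0,0,0]}]'
```

```text
time_s: 24.4
position: [0.6634, 0.0849, 0.2898]
tool_rot: [[-0.544, -0.839, 0.01], [-0.839, 0.544, -0.002], [-0.003, -0.009, -1.0]]
ft_force: [6.7, -1.3, 1.9]
opening: 0.0097
grasp_force: 58.5
time_s: 25.4
position: [0.5496, 0.158, 0.3413]
tool_rot: [[-0.545, -0.838, 0.011], [-0.839, 0.545, -0.003], [-0.003, -0.011, -1.0]]
ft_force: [1.7, -4.2, 11.4]
opening: 0.0097
grasp_force: 63.7
```

```bash
python3 -m handwheel '[{"dp":[0,0,0],"dr":[0,0,0]},{"dp":[0,0,0],"dr":[0,0,0]}]'
python3 -m handwheel '[{"dp":[0,0.061,0.003],"dr":[0,0,0]},{"dp":[0,0.061,0.008],"dr":[0,0,0]},{"dp":[0,0.06,0.013],"dr":[0,0,0]},{"dp":[0,0,0],"dr":[0,0,0]}]'
```

```text
time_s: 25.65
position: [0.5496, 0.158, 0.3413]
tool_rot: [[-0.544, -0.839, 0.01], [-0.839, 0.544, -0.003], [-0.003, -0.01, -1.0]]
ft_force: [-0.6, -4.5, 13.4]
opening: 0.0095
grasp_force: 64.0
time_s: 26.15
position: [0.5019, 0.1888, 0.3323]
tool_rot: [[-0.543, -0.84, 0.004], [-0.84, 0.543, -0.001], [-0.001, -0.004, -1.0]]
ft_force: [-3.6, -3.1, 12.3]
opening: 0.0096
grasp_force: 66.6
```

```bash
python3 -m handwheel '[{"dp":[0,0.058,0.018],"dr":[0,0,0]},{"dp":[0,0.056,0.023],"dr":[0,0,0]},{"dp":[0,0.054,0.028],"dr":[0,0,0]},{"dp":[0,0.052,0.033],"dr":[0,0,0]},{"dp":[0,0,0],"dr":[0,0,0]}]'
python3 -m handwheel '[{"dp":[0,0.024,0.018],"dr":[0,0,0]},{"dp":[0,0.024,0.019],"dr":[0,0,0]},{"dp":[0,0.015,0.013],"dr":[0,0,0]},{"dp":[0,0.015,0.014],"dr":[0,0,0]},{"dp":[0,0.015,0.014],"dr":[0,0,0]},{"dp":[0,0,0],"dr":[0,0,0]},{"dp":[0,0,0],"dr":[0,0,0]}]'
```

```text
time_s: 26.78
position: [0.4452, 0.2252, 0.2977]
tool_rot: [[-0.543, -0.84, -0.003], [-0.84, 0.543, 0.0], [0.001, 0.003, -1.0]]
ft_force: [-5.2, 0.6, 4.1]
opening: 0.0097
grasp_force: 69.7
time_s: 27.65
position: [0.4234, 0.2393, 0.2751]
tool_rot: [[-0.544, -0.839, 0.0], [-0.839, 0.544, -0.002], [0.002, -0.001, -1.0]]
ft_force: [-5.3, -2.6, 6.5]
opening: 0.0095
grasp_force: 71.2
```

```bash
python3 -m handwheel '[{"dp":[0,0.004,0.005],"dr":[0,0,0]},{"dp":[0,0.004,0.005],"dr":[0,0,0]},{"dp":[0,0,0],"dr":[0,0,0]},{"dp":[0,0,0],"dr":[0,0,0]}]'
```

```text
time_s: 28.15
position: [0.423, 0.2396, 0.275]
tool_rot: [[-0.544, -0.839, 0.006], [-0.839, 0.544, -0.005], [0.001, -0.007, -1.0]]
ft_force: [-4.0, -9.9, 16.2]
opening: 0.0099
grasp_force: 72.1
```

The door is against its stop: force rises with no further motion. I release and back away upward.

```bash
python3 -m handwheel '[{"dp":[0,-0.003,-0.004],"dr":[0,0,0]},{"dp":[0,0,0],"dr":[0,0,0]},{"dp":[0,0,0],"dr":[0,0,0]}]' 0.55
python3 -m handwheel '[{"dp":[0,0,-0.03],"dr":[0,0,0]},{"dp":[0,0,-0.08],"dr":[0,0,0]},{"dp":[0,0,-0.15],"dr":[0,0,0]},{"dp":[0,0,-0.15],"dr":[0,0,0]},{"dp":[0,0,-0.1],"dr":[0,0,0]},{"dp":[0,0.15,0],"dr":[0,0,0]},{"dp":[0,0.15,0],"dr":[0,0,0]},{"dp":[0,0,0],"dr":[0,0,0]}]'
python3 - <<'E'
from h import *
np.set_printoptions(precision=4,suppress=True)
print(robot.get_obs()['time_s'])
im=snap('scene','s7')[0]; t=snap('top','t7')[0]; snap('wrist')
for c in ['scene','top','wrist']:
  for q in ['door_bar','egg_cup']:
    print(c,q,[(np.round(r['centre'],4).tolist(),round(r['conf'],2)) for r in robot.landmark_of(c,q)][:5])
cv2.imwrite('pics/m7.png',np.vstack([cv2.resize(im[140:290,300:500,::-1],(400,300)),cv2.resize(t[:,:,::-1],(400,300))]))
E
```

```text
time_s: 28.52
position: [0.4222, 0.2407, 0.2706]
tool_rot: [[-0.544, -0.839, -0.001], [-0.839, 0.544, -0.0], [0.001, 0.001, -1.0]]
ft_force: [-1.4, 0.2, 0.0]
opening: 0.0382
grasp_force: 0.0
time_s: 29.52
position: [0.3454, 0.2908, 0.4252]
tool_rot: [[-0.541, -0.841, 0.001], [-0.841, 0.541, 0.001], [-0.002, -0.001, -1.0]]
ft_force: [0.7, -0.3, -0.1]
opening: 0.0386
grasp_force: 0.0
29.525
scene door_bar [([0.4231, 0.2404, 0.2205], 0.84)]
scene egg_cup [([0.6247, -0.454, -0.0054], 0.59), ([0.5082, -0.4685, -0.0047], 0.51), ([0.4878, -0.3787, 0.0005], 0.48)]
top door_bar [([0.4209, 0.24, 0.219], 0.72)]
top egg_cup [([0.5058, -0.4635, 0.0011], 0.81), ([0.6186, -0.4552, 0.0009], 0.56), ([0.4844, -0.3799, 0.002], 0.49)]
wrist door_bar [([0.4242, 0.2401, 0.2227], 0.84)]
wrist egg_cup [([0.5026, 0.2486, 0.0547], 0.57)]
```

View pics/m7.png

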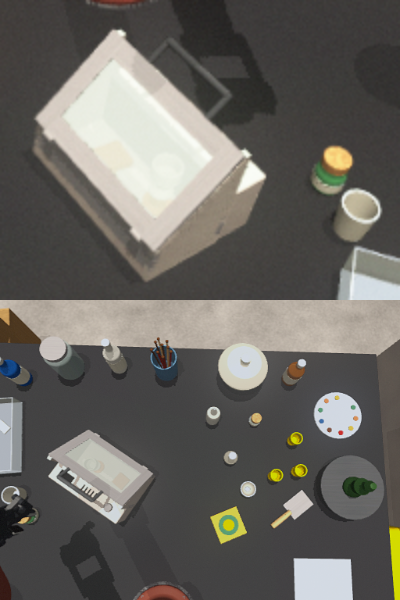

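The door is shut and the cup shows upright on the post through the window (scene half (168,165)). In the top half the other things stand where they were. Handing in.

```bash
python3 -c "
from cell import robot
print(robot.close_job())"
```

```text
the job is handed in; nothing more can be done
None
```

I guided the oven door down, stood the white egg cup upright on the narrow post (about 1 mm off centre by the wrist camera), guided the door shut onto its stop and released it, and handed the job in at about 30 s; the verdict was not shown.

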